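Crate the tins and count them on the number wheel

ROBOT

A 7-joint arm with a two-finger parallel gripper is mounted at the origin on the work surface. World frame = base frame: x ahead of the robot, y to its left, z up, the work surface at z = 0. Lengths are in m, angles in rad, forces in N, time in s.
With the tool pointing down it reaches from about 0.35 to 0.775 m from the base axis. Payload 3.1 kg.
Tool frame: the origin (TCP) lies midway between the tips of the shut fingers; the grasp point (between the pads) lies 19 mm behind it; z points along the fingers, y is the line along which they close (so a half turn about z gives the same grasp; the last joint's range is limited). The gripper opens to 85 mm and grips with 20 to 120 N. Pads are 22 mm wide; open, the fingers measure 114 mm over their backs; the gripper's body (76 mm by 85 mm) begins 54 mm behind the grasp point. The pads swing forward as they close: fully open they stand 13 mm farther back than shut.
Start: joints at [-1.273, 0.311, 0.014, 1.512, -0.004, 1.319, -0.027], TCP at [0.183, 0.519, 0.231] pointing down, gripper open.
Joint ranges: [-2.7, 2.7], [-0.3, 1.91], [-1.27, 1.3], [0.12, 2.57], [-1.44, 4.58], [0.2, 2.03], [-3.05, 3.05]. Speed limits (rad/s): [2.79, 2.79, 3.14, 3.14, 3.14, 3.14, 3.14].

INTERFACE

Orientations are given as a unit quaternion [x, y, z, w].
In Python, from workcell import robot, eyes gives the robot as it stands.
- The arm moves only by the shell command python3 -m crank 'ROWS' [FORCE]. ROWS is JSON, a list of rows, each a list of 7 numbers: the shift along the tool's x, y, z in cm, then the turn, a rotation vector about the tool's x, y, z in degrees, then the opening in per cent of the stroke, from 0 (shut) to 100 (fully open). A call has 1 to 8 rows; each row is the pose to reach, as a shift and turn from the pose commanded when the call began, along the tool's axes at that moment; what a row does not reach only later rows make up. A row lasts 1/10 s, in which the tool goes at most 50 mm and 8.59 degrees, less where a joint would pass 70% of its speed; a pose out of reach is approached as far as the arm can. A call with a gripper value outside its range is refused whole. The fingers move at their own pace and stop on an object; FORCE is the grip in N (left out, the last holds). Time passes only in rows, so rows that repeat a pose let the fingers close. It gives the time, the measured TCP pose, the force, the opening and the grip force at its end, in the units of the state.
- robot.get_state(): the state, without advancing time (a new reading comes with each control period).
- eyes.get_image(name): name is "scene" or "top" or "wrist"; returns the picture (420x560x3 uint8, red, green, blue); there is no depth.
- eyes.camera_info(name): a dict with "K" (3x3 intrinsics, pixels), "camera_from_world" (4x4, takes a point from world to camera coordinates); the wrist camera has in their place "T_tool_cam" (4x4, takes a point from camera to tool coordinates, whose origin is the TCP and whose axes are the flange's). Camera axes: x right, y down, z forward; pixel columns grow to the right and rows downward; lengths in m; the calibration is good to about 2 mm. A picture is of the moment at which its call begins: read the wrist's pose just before it. camera_info takes no time and is no camera call.
- robot.finish_job(): hands the job in; it is judged then, once.
The state is a dict: "time_s": time; "joint_pos": joint angles; "qd": joint speeds; "joint_torque": joint torques, N m; "tcp_pos": TCP position; "eef_rot": TCP orientation; "ft_force": force on the tool from outside, world axes, zero at the start; "moment": the same for the moment, N m; "width": finger opening in m; "grip_force": force on a finger pad.
Only numpy, scipy, OpenCV 4.12 (cv2) and the standard library are available. Lean on these libraries where they do the work, as an engineer would, in place of code of your own. Each camera call takes 0.05 s, during which the arm holds its last target. There are 200 camera calls.

TASK

Pack every screw-top tin on the bench upright into the divided wooden crate, one tin to a cell, and roll the number wheel of the counter up by its ridges until it shows how many tins there are, with that digit squarely on top between the brass pointers. Leave the other things on the bench where they are.

Things in the scene. Friction and masses are not known exactly. Their poses are not given: they have to be found in the camera images.
- tin1: a bare metal screw-top tin with a paper band, an upright cylinder 54 mm across and 52 mm tall, about 0.2 to 0.4 kg, closed and half full, so bottom-heavy; the origin is the centre of its underside, z along its axis.
- tin2: a bare metal screw-top tin with a paper band, an upright cylinder 54 mm across and 52 mm tall, about 0.2 to 0.4 kg, closed and half full, so bottom-heavy; the origin is the centre of its underside, z along its axis.
- tin3: a bare metal screw-top tin with a paper band, an upright cylinder 54 mm across and 52 mm tall, about 0.2 to 0.4 kg, closed and half full, so bottom-heavy; the origin is the centre of its underside, z along its axis.
- tin4: a bare metal screw-top tin with a paper band, an upright cylinder 54 mm across and 52 mm tall, about 0.2 to 0.4 kg, closed and half full, so bottom-heavy; the origin is the centre of its underside, z along its axis. Absent in some starts.
- tin5: a bare metal screw-top tin with a paper band, an upright cylinder 54 mm across and 52 mm tall, about 0.2 to 0.4 kg, closed and half full, so bottom-heavy; the origin is the centre of its underside, z along its axis. Absent in some starts.
- tin6: a bare metal screw-top tin with a paper band, an upright cylinder 54 mm across and 52 mm tall, about 0.2 to 0.4 kg, closed and half full, so bottom-heavy; the origin is the centre of its underside, z along its axis. Absent in some starts.
- crate: low wooden crate, fixed to the bench, 168 mm (its x) by 250 mm (its y), walls and dividers 5 mm thick and 26 mm tall, floor 5 mm thick; one divider across x and two across y make 2 x 3 cells, each about 76 mm square inside, with their centres at x = -41 or +41 mm and y = -81, 0 or +81 mm. Origin: centre of its underside, z up.
- counter: stock counter, fixed to the bench: a wooden stand 150 mm (its x) by 72 mm (its y) that carries the number wheel between two cheeks. Its two brass pointers, one on either side of the wheel, stand straight above the axle, tips 87 mm above the bench. Origin: centre of its underside; x points across the wheel, away from the reader, y along the axle, z up.
- counter_axle (a point): centre of the number wheel, on its level axle, 52 mm above the bench; axes as the counter's. The wheel is a drum 36 mm wide, its white faces (numbered 0 to 9) 35 mm from the axle; between every two faces a straight radial black ridge across the drum, 4 mm thick, its tip 50 mm from the axle (102 mm above the bench when on top). Ten ridges, 36 degrees apart.
- wheel (a joint): angle of the number wheel, rad: grows as the top is pushed along the counter's +x, bringing the next higher digit up from the -x side. Digit d is level on top at d x 0.6283, one ridge 18 degrees before the top and one past it. Stops at 0 and 5.65 (digit 9), no wrapping. No clicks: it stays where left (friction, about 2 N at the ridges). Starts anywhere from 0 to 1.26.
- offcut: bystander among the tins: wooden offcut 55 x 38 x 30 mm, origin at the centre of its underside
- stone: bystander among the tins: a grey flat round stone, 52 mm across, 22 mm high, origin at the centre of its underside
- sander: bystander: cork sanding block 100 x 60 x 36 mm beyond the tins; origin at the centre of its underside
There are look-alikes about, which are no part of the job. What is shaped like the tin6 but blue, green or red is not meant.

How it is judged:
At the end, for the whole second after the job is handed in: Every tin present stands upright (within 7 degrees) on the floor of a cell of the crate (two do not fit in one cell), and the wheel is at rest within 0.15 rad (about a quarter of a digit) of the digit equal to the number of tins present (4, 5 or 6) (x of tin1 in the frame of crate between -0.08 and 0.08 m and y of tin1 in the frame of crate between -0.121 and 0.121 m and z of tin1 in the frame of crate between -0.005 and 0.012 m and angle between each of tin1, tin2, tin3, tin4, tin5, tin6's own z axis and vertical below 0.12 rad and x of tin2 in the frame of crate between -0.08 and 0.08 m and y of tin2 in the frame of crate between -0.121 and 0.121 m and z of tin2 in the frame of crate between -0.005 and 0.012 m and x of tin3 in the frame of crate between -0.08 and 0.08 m and y of tin3 in the frame of crate between -0.121 and 0.121 m and z of tin3 in the frame of crate between -0.005 and 0.012 m and x of tin4 in the frame of crate between -0.08 and 0.08 m and y of tin4 in the frame of crate between -0.121 and 0.121 m and z of tin4 in the frame of crate between -0.005 and 0.012 m and x of tin5 in the frame of crate between -0.08 and 0.08 m and y of tin5 in the frame of crate between -0.121 and 0.121 m and z of tin5 in the frame of crate between -0.005 and 0.012 m and x of tin6 in the frame of crate between -0.08 and 0.08 m and y of tin6 in the frame of crate between -0.121 and 0.121 m and z of tin6 in the frame of crate between -0.005 and 0.012 m and value of joint wheel between 2.36327 and 3.91991 rad and (height (world z) of tin4 above -5 m or value of joint wheel below 3.29159 rad) and (height (world z) of tin5 above -5 m or value of joint wheel below 3.29159 rad) and (height (world z) of tin6 above -5 m or value of joint wheel below 3.29159 rad) and (height (world z) of any of tin4, tin5 above -5 m or value of joint wheel below 2.66327 rad) and (height (world z) of any of tin4, tin6 above -5 m or value of joint wheel below 2.66327 rad) and (height (world z) of any of tin5, tin6 above -5 m or value of joint wheel below 2.66327 rad) and ((height (world z) of tin4 below -5 m and value of joint wheel above -9 rad) or (height (world z) of tin5 below -5 m and value of joint wheel above -9 rad) or (height (world z) of tin6 below -5 m and value of joint wheel above -9 rad) or value of joint wheel above 3.61991 rad) and ((height (world z) of each of tin4, tin5 below -5 m and value of joint wheel above -9 rad) or (height (world z) of each of tin4, tin6 below -5 m and value of joint wheel above -9 rad) or (height (world z) of each of tin5, tin6 below -5 m and value of joint wheel above -9 rad) or value of joint wheel above 2.99159 rad) and velocity of joint wheel between -0.05 and 0.05 rad/s); the robot touches nothing.
It fails at once if the offcut is moved by more than 5 cm (distance of offcut from where it was at the start of the episode above 0.05 m).
It fails at once if the stone is moved by more than 5 cm (distance of stone from where it was at the start of the episode above 0.05 m).
It fails at once if the sander is moved by more than 5 cm (distance of sander from where it was at the start of the episode above 0.05 m).
Of tin4, tin5, tin6 only 1 to 3 are there at a start; the rules pass over those that are not, and their reading is None.
At some moment in a run one of tin1, tin2, tin3, tin4, tin5, tin6 may be knocked a few centimetres aside while the robot is not near it.
It also fails if it takes over 208 s, if anything falls off the work surface, if the arm or the gripper's body presses on something with over 40 N, if the wrist force passes 120 N, or if a joint passes its speed limit or range.

## Working session

There is one attempt and no reset: what is moved stays moved. The work goes in short steps, Python scripts to look and compute and a shell command to move; the robot and the scene stay as the last step left them, time stands still between calls to the robot, and variables do not carry over. Pictures are saved under pics/ and viewed, at most 14 in all, crops included, and the job is handed in when it is done.

```bash
ls; mkdir -p pics; python3 - <<'E'
from workcell import robot, eyes
import cv2,numpy as np
np.set_printoptions(precision=4,suppress=True)
for n in("scene","top"):
    cv2.imwrite(f"pics/{n}0.png",cv2.cvtColor(eyes.get_image(n),cv2.COLOR_RGB2BGR))
    i=eyes.camera_info(n);print(i)
print(eyes.camera_info("wrist"));print(robot.get_state())
E
```

```text
pics
{'K': array([[397.5977,   0.    , 281.1513],
       [  0.    , 397.5977, 216.6232],
       [  0.    ,   0.    ,   1.    ]]), 'camera_from_world': array([[-0.4603,  0.8876,  0.0155,  0.3055],
       [ 0.756 ,  0.4011, -0.5173, -0.3731],
       [-0.4654, -0.2264, -0.8556,  1.16  ],
       [ 0.    ,  0.    ,  0.    ,  1.    ]])}
{'K': array([[506.6983,   0.    , 282.6714],
       [  0.    , 506.6983, 205.6509],
       [  0.    ,   0.    ,   1.    ]]), 'camera_from_world': array([[ 0.0155, -0.9999, -0.0026, -0.0832],
       [-0.9977, -0.0153, -0.0662,  0.5683],
       [ 0.0661,  0.0036, -0.9978,  1.2345],
       [ 0.    ,  0.    ,  0.    ,  1.    ]])}
{'K': array([[368.2471,   0.    , 276.0359],
       [  0.    , 368.2471, 208.4804],
       [  0.    ,   0.    ,   1.    ]]), 'T_tool_cam': array([[-0.0001, -0.9525, -0.3045,  0.0779],
       [ 1.    , -0.0001, -0.0001, -0.0002],
       [ 0.0001, -0.3045,  0.9525, -0.1428],
       [ 0.    ,  0.    ,  0.    ,  1.    ]])}
{'time_s': 0.1, 'joint_pos': array([-1.2727,  0.3117,  0.014 ,  1.5129, -0.0044,  1.3192, -0.0272]), 'qd': array([-0.002 , -0.0034,  0.0001, -0.0021,  0.0009, -0.0015, -0.0013]), 'joint_torque': array([  0.0003, -38.0859,   0.1465, -23.1239,   0.0123,   0.0082,
        -0.    ]), 'tcp_pos': array([0.1831, 0.5179, 0.2303]), 'eef_rot': array([ 0.169 ,  0.9856, -0.0011, -0.0001]), 'ft_force': array([0.0986, 0.3964, 0.3739]), 'moment': array([-0.0082,  0.0385, -0.024 ]), 'grip_force': 0.0, 'width': 0.0858495984072199}
```

View pics/scene0.png

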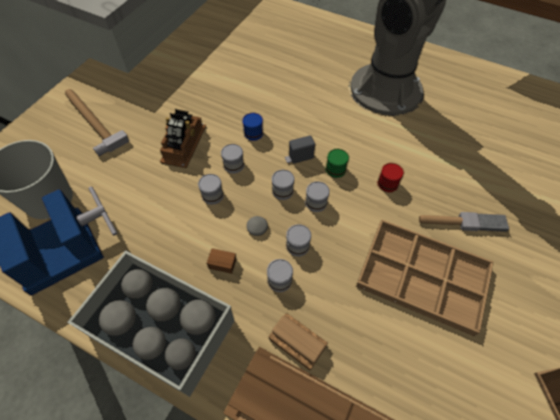

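View pics/top0.png

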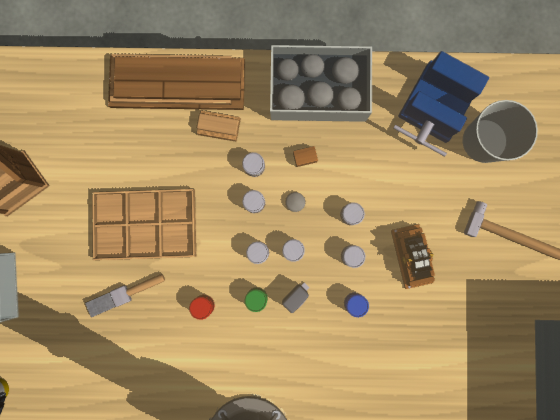

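```bash
python3 - <<'E'
import cv2,numpy as np
t=cv2.imread("pics/top0.png")
c=cv2.resize(t[140:320,190:450],None,fx=3,fy=3,interpolation=cv2.INTER_CUBIC);cv2.imwrite("pics/c1.png",c)
s=cv2.imread("pics/scene0.png")
c=cv2.resize(s[100:300,150:350],None,fx=3,fy=3,interpolation=cv2.INTER_CUBIC);cv2.imwrite("pics/c2.png",c)
E
```

```text
(no output)
```

View pics/c1.png

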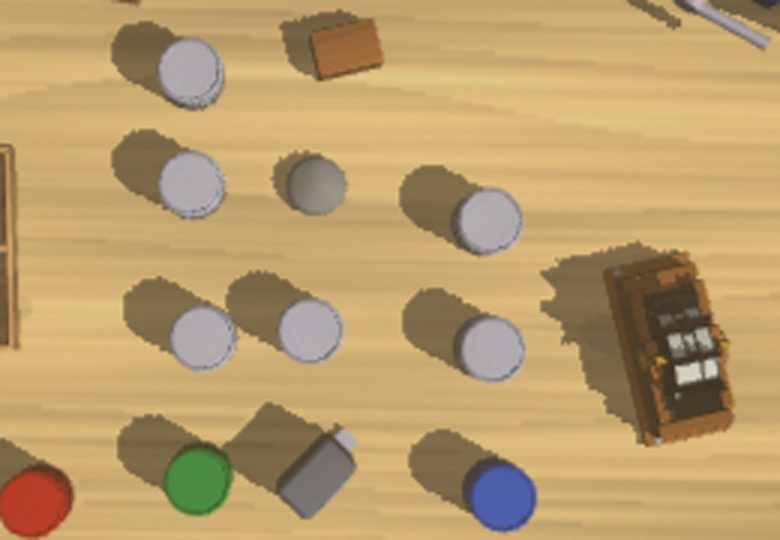

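View pics/c2.png

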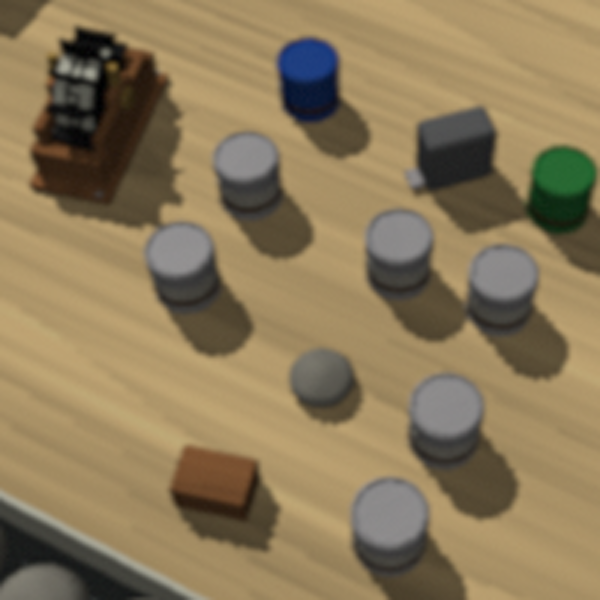

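Candidates (top image): bare tins at (253,163), (254,201), (258,252), (293,250), (353,213), (354,256). Look-alikes to leave alone: red (201,307), green (256,300), blue (357,305), stone (296,202), dark flask (295,297). The crops confirm six bare-metal tins with paper bands, so the digit is 6.

```bash
cat > h.py <<'E'
from workcell import robot, eyes
import cv2,numpy as np
from scipy.spatial.transform import Rotation as R
np.set_printoptions(precision=4,suppress=True)
def bp(name,uv,z):
    i=eyes.camera_info(name);K=i["K"]
    if name=="wrist":
        s=robot.get_state();T=np.eye(4);T[:3,:3]=R.from_quat(s["eef_rot"]).as_matrix();T[:3,3]=s["tcp_pos"]
        W=T@i["T_tool_cam"]
    else: W=np.linalg.inv(i["camera_from_world"])
    d=W[:3,:3]@np.linalg.solve(K,[*uv,1.]);o=W[:3,3]
    return o+d*(z-o[2])/d[2]
def go(p,ydeg=45):
    "shift cm / turn deg in tool axes to reach p, tool down, tool y at ydeg"
    s=robot.get_state();Rm=R.from_quat(s["eef_rot"])
    a=np.radians(ydeg);y=np.array([np.cos(a),np.sin(a),0]);z=np.array([0,0,-1.])
    Rt=R.from_matrix(np.array([np.cross(y,z),y,z]).T)
    return Rm.inv().apply(np.array(p)-s["tcp_pos"])*100,(Rm.inv()*Rt).as_rotvec(degrees=True)
def snap(name,f,box=None,k=1):
    im=cv2.cvtColor(eyes.get_image(name),cv2.COLOR_RGB2BGR)
    if box: im=im[box[1]:box[3],box[0]:box[2]]
    cv2.imwrite("pics/"+f,cv2.resize(im,None,fx=k,fy=k,interpolation=cv2.INTER_CUBIC))
E
python3 - <<'E'
from h import *
for u in[(190,70),(191,183),(203,337),(309,330),(489,220),(491,349)]:
    print("tin",bp("top",(190+u[0]/3,140+u[1]/3),.052))
for u in[(89,189),(194,186),(196,257),(93,260)]: print("crate",bp("top",u,.026))
print("ptr",bp("top",(190+660/3,140+361/3),.085),bp("top",(190+722/3,140+344/3),.085))
for u in [(606,270),(688,252),(733,413),(650,445)]:print("cnt",bp("top",(190+u[0]/3,140+u[1]/3),.01))
print(go((.5,-.1,.2),45),go((.5,-.1,.2),135))
E
```

```text
tin [ 0.6689 -0.0019  0.052 ]
tin [ 0.5775 -0.0045  0.052 ]
tin [ 0.4544 -0.0165  0.052 ]
tin [ 0.4613 -0.1009  0.052 ]
tin [ 0.5514 -0.2439  0.052 ]
tin [ 0.4485 -0.2461  0.052 ]
crate [0.6028 0.4038 0.026 ]
crate [0.6142 0.145  0.026 ]
crate [0.44   0.1353 0.026 ]
crate [0.4288 0.3869 0.026 ]
ptr [ 0.4423 -0.3725  0.085 ] [ 0.4562 -0.4206  0.085 ]
cnt [ 0.5137 -0.3466  0.01  ]
cnt [ 0.5296 -0.4144  0.01  ]
cnt [ 0.3979 -0.451   0.01  ]
cnt [ 0.3708 -0.3828  0.01  ]
(array([-50.4714, -47.6967,   3.1383]), array([-0.1213,  0.0326, 25.5374])) (array([-50.4714, -47.6967,   3.1383]), array([ -0.1138,  -0.0657, -64.4626]))
```

```bash
python3 -m crank '[[-36,-12.4,0,0,0,25.5,100],[-36,-12.4,0,0,0,25.5,100],[-36,-12.4,0,0,0,25.5,100],[-36,-12.4,0,0,0,25.5,100],[-36,-12.4,0,0,0,25.5,100],[-36,-12.4,0,0,0,25.5,100],[-36,-12.4,0,0,0,25.5,100],[-36,-12.4,0,0,0,25.5,100]]' 30; python3 -m crank '[[0,0,0,0,0,0,100],[0,0,0,0,0,0,100]]'; python3 - <<'E'
from h import *
s=robot.get_state();print(s["time_s"],s["tcp_pos"],s["eef_rot"])
snap("wrist","w1.png")
for c in [(.559,.3505),(.5625,.2696),(.566,.1887),(.477,.347),(.4805,.266),(.484,.185)]:
    i=eyes.camera_info("wrist");T=np.eye(4);T[:3,:3]=R.from_quat(s["eef_rot"]).as_matrix();T[:3,3]=s["tcp_pos"]
    q=np.linalg.inv(T@i["T_tool_cam"])@[*c,.005,1];q=i["K"]@q[:3];print(q[:2]/q[2])
print(go((.6689,-.0019,.15)))
E
```

```text
time_s: 0.9
tcp_pos: [0.4845, 0.277, 0.2309]
eef_rot: [0.385, 0.923, -0.001, 0.001]
ft_force: [0.3, -0.6, -0.8]
width: 0.0853
grip_force: 0.0
time_s: 1.1
tcp_pos: [0.4814, 0.2811, 0.2306]
eef_rot: [0.383, 0.924, -0.0, -0.001]
ft_force: [0.3, 0.4, 0.2]
width: 0.0855
grip_force: 0.0
1.1 [0.4814 0.2811 0.2306] [ 0.3834  0.9236 -0.0004 -0.0006]
[378.2729 176.7008]
[322.5483 231.3019]
[271.7452 281.0808]
[321.0213 121.1171]
[265.5192 180.8891]
[215.1317 235.1529]
(array([-33.4491,  -6.8262,   8.0228]), array([-0.0593, -0.094 ,  0.0895]))
```

View pics/w1.png

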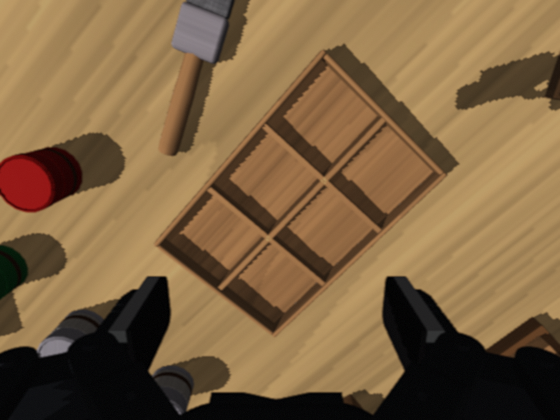

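The wrist view shows the empty crate, with divider crossings at (322,179) and (268,237) and corners at (325,54), (444,175), (276,333), (159,242).

```bash
python3 - <<'E'
from h import *
for u in [(322,179),(268,237)]+[(325,54),(444,175),(276,333),(159,242)]: print(bp("wrist",u,.026))
E
```

```text
[0.5136 0.3116 0.026 ]
[0.5192 0.2318 0.026 ]
[0.4333 0.3894 0.026 ]
[0.5936 0.3974 0.026 ]
[0.6061 0.1566 0.026 ]
[0.4445 0.1491 0.026 ]
```

```bash
python3 -m crank '[[-33.4,-6.8,8,0,0,0,100],[-33.4,-6.8,8,0,0,0,100],[-33.4,-6.8,8,0,0,0,100],[-33.4,-6.8,8,0,0,0,100],[-33.4,-6.8,8,0,0,0,100],[-33.4,-6.8,8,0,0,0,100],[-33.4,-6.8,8,0,0,0,100],[-33.4,-6.8,8,0,0,0,100]]' 40;python3 -m crank '[[0,0,0,0,0,0,100],[0,0,0,0,0,0,100]]'; python3 - <<'E'
from h import *
snap("wrist","w2.png")
print(go((.6689,-.0019,.019)))
E
```

```text
time_s: 1.95
tcp_pos: [0.6697, -0.0111, 0.148]
eef_rot: [0.387, 0.922, -0.004, -0.0]
ft_force: [-0.7, -0.1, 0.5]
width: 0.0857
grip_force: 0.0
time_s: 2.15
tcp_pos: [0.6693, 0.0015, 0.1512]
eef_rot: [0.38, 0.925, 0.001, -0.001]
ft_force: [0.3, 0.4, 0.1]
width: 0.0853
grip_force: 0.0
(array([-0.2441, -0.3191, 13.2628]), array([ 0.1206, -0.1081,  0.3164]))
```

View pics/w2.png

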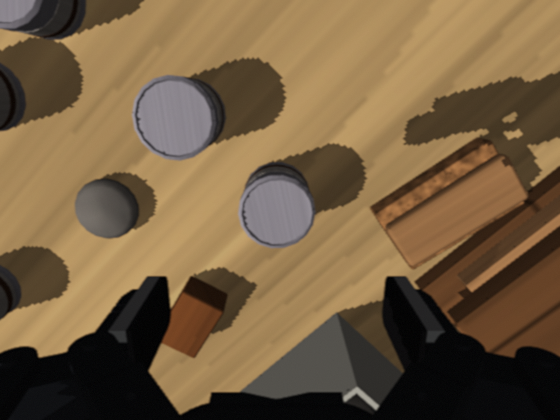

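Tin top sits at (277,211) and the next tin's at (175,117), with stone, offcut and sander clear of the fingers.

```bash
python3 - <<'E'
from h import *
print(bp("wrist",(277,211),.052),bp("wrist",(176,117),.052))
E
python3 -m crank '[[-0.2,-0.3,4,0,0,0,100],[-0.2,-0.3,8,0,0,0,100],[-0.2,-0.3,11,0,0,0,100],[-0.2,-0.3,13.2,0,0,0,100],[-0.2,-0.3,13.2,0,0,0,100]]'
```

```text
[0.6708 0.0013 0.052 ] [ 0.5803 -0.0002  0.052 ]
time_s: 2.7
tcp_pos: [0.6653, -0.0024, 0.0158]
eef_rot: [0.381, 0.925, -0.001, -0.004]
ft_force: [-0.9, 0.8, -0.6]
width: 0.0855
grip_force: 0.0
```

```bash
python3 -m crank '[[0,0,0,0,0,0,0],[0,0,0,0,0,0,0],[0,0,0,0,0,0,0],[0,0,0,0,0,0,0],[0,0,0,0,0,0,0],[0,0,0,0,0,0,0]]' 40; python3 -m crank '[[0,0,-3,0,0,0,0],[0,0,-6,0,0,0,0],[0,0,-10,0,0,0,0],[0,0,-10,0,0,0,0],[0,0,-10,0,0,0,0]]'; python3 -c "
from h import *
print(go((.554,.355,.12)))"
```

```text
time_s: 3.3
tcp_pos: [0.6717, -0.0048, 0.0227]
eef_rot: [0.382, 0.924, 0.002, 0.003]
ft_force: [0.8, 1.7, 6.5]
width: 0.0525
grip_force: 43.2
time_s: 3.8
tcp_pos: [0.6693, -0.0064, 0.1204]
eef_rot: [0.383, 0.924, 0.0, 0.001]
ft_force: [0.2, 0.9, -2.9]
width: 0.0524
grip_force: 43.4
(array([33.7072, 17.4121,  0.0072]), array([0.0688, 0.0858, 0.0123]))
```

```bash
python3 -m crank '[[4,2,0,0,0,0,0],[8.4,4.4,0,0,0,0,0],[12.6,6.5,0,0,0,0,0],[16.8,8.7,0,0,0,0,0],[21,10.8,0,0,0,0,0],[25.2,13,0,0,0,0,0],[29.4,15.2,0,0,0,0,0],[33.7,17.4,0,0,0,0,0]]';python3 -m crank '[[0,0,0,0,0,0,0],[0,0,4,0,0,0,0],[0,0,7.5,0,0,0,0],[0,0,7.5,0,0,0,0],[0,0,7.5,0,0,0,0]]'; python3 -c "
from h import *
print(go((.554,.355,.025)));snap('wrist','w3.png')"
```

```text
time_s: 4.6
tcp_pos: [0.5511, 0.3557, 0.1165]
eef_rot: [0.383, 0.924, -0.002, -0.001]
ft_force: [2.3, 0.3, -2.3]
width: 0.0527
grip_force: 43.4
time_s: 5.1
tcp_pos: [0.5521, 0.354, 0.0426]
eef_rot: [0.383, 0.924, -0.002, -0.001]
ft_force: [-0.8, -0.3, -1.9]
width: 0.0527
grip_force: 44.1
(array([-0.0659,  0.2084,  1.7581]), array([-0.2694, -0.0467,  0.0037]))
```

View pics/w3.png

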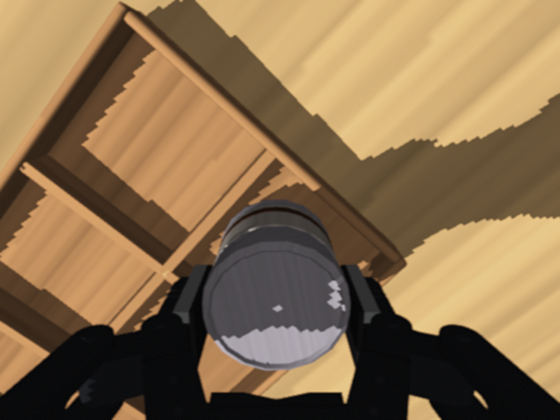

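The held tin is over the far-left cell, centred inside the walls. Lowering it.

```bash
python3 -m crank '[[0,0,1,0,0,0,0],[0,0,1.8,0,0,0,0],[0,0,1.8,0,0,0,0],[0,0,1.8,0,0,0,0]]';python3 -m crank '[[0,0,0,0,0,0,76],[0,0,0,0,0,0,76],[0,0,0,0,0,0,76],[0,0,-2.5,0,0,0,76],[0,0,-6,0,0,0,76],[0,0,-10,0,0,0,100],[0,0,-12,0,0,0,100],[0,0,-12,0,0,0,100]]'; python3 -c "
from h import *
print(go((.579,-.002,.14)))"
```

```text
time_s: 5.55
tcp_pos: [0.5545, 0.3557, 0.0272]
eef_rot: [0.382, 0.924, 0.001, 0.001]
ft_force: [0.7, 0.1, 0.2]
width: 0.0529
grip_force: 44.8
time_s: 6.35
tcp_pos: [0.556, 0.3566, 0.1512]
eef_rot: [0.382, 0.924, 0.004, 0.003]
ft_force: [0.6, 0.2, 0.4]
width: 0.0853
grip_force: 0.0
(array([-26.9608, -23.7619,   0.9564]), array([0.5077, 0.108 , 0.041 ]))
```

```bash
python3 -m crank '[[-3.4,-3,0,0,0,0,100],[-6.8,-6,0.3,0,0,0,100],[-10.2,-9,0.5,0,0,0,100],[-13.6,-12,0.6,0,0,0,100],[-17,-15,0.8,0,0,0,100],[-20.4,-18,1,0,0,0,100],[-23.8,-21,1,0,0,0,100],[-27,-23.8,1,0,0,0,100]]'; python3 -m crank '[[0,0,0,0,0,0,100],[0,0,4,0,0,0,100],[0,0,8,0,0,0,100],[0,0,12,0,0,0,100],[0,0,12,0,0,0,100],[0,0,12,0,0,0,100]]'; python3 -c "
from h import *
print(go((.579,-.002,.019)))"; python3 -m crank '[[0,0,0,0,0,0,0],[0,0,0,0,0,0,0],[0,0,0,0,0,0,0],[0,0,0,0,0,0,0],[0,0,0,0,0,0,0]]' 40;  python3 -m crank '[[0,0,-3,0,0,0,0],[0,0,-6,0,0,0,0],[0,0,-10,0,0,0,0],[0,0,-10,0,0,0,0],[0,0,-10,0,0,0,0]]'; python3 -c "
from h import *
print(go((.559,.274,.12)))"
```

```text
time_s: 7.15
tcp_pos: [0.575, -0.0061, 0.1349]
eef_rot: [0.383, 0.924, -0.001, -0.001]
ft_force: [0.2, 0.1, 0.4]
width: 0.0855
grip_force: 0.0
time_s: 7.75
tcp_pos: [0.5753, -0.0038, 0.0156]
eef_rot: [0.382, 0.924, -0.001, -0.001]
ft_force: [-0.0, 0.1, 1.1]
width: 0.0853
grip_force: 0.0
(array([-0.1319,  0.3872, -0.3421]), array([-0.1227, -0.099 ,  0.0361]))
time_s: 8.25
tcp_pos: [0.579, -0.0036, 0.0192]
eef_rot: [0.382, 0.924, 0.001, 0.003]
ft_force: [0.4, -0.0, 6.9]
width: 0.0533
grip_force: 42.8
time_s: 8.75
tcp_pos: [0.5765, -0.004, 0.1172]
eef_rot: [0.382, 0.924, 0.0, 0.001]
ft_force: [0.8, 0.4, -2.9]
width: 0.0527
grip_force: 43.9
(array([20.884 , 18.427 , -0.2769]), array([0.0799, 0.0524, 0.0308]))
```

```bash
python3 -m crank '[[3,2.6,-1,0,0,0,0],[6,5.2,-1,0,0,0,0],[9,7.9,-1,0,0,0,0],[12,10.5,-1,0,0,0,0],[15,13.2,-1,0,0,0,0],[18,15.8,-0.6,0,0,0,0],[20.9,18.4,-0.3,0,0,0,0],[20.9,18.4,-0.3,0,0,0,0]]';python3 -m crank '[[0,0,3,0,0,0,0],[0,0,6,0,0,0,0],[0,0,8.6,0,0,0,0],[0,0,9.4,0,0,0,0],[0,0,9.4,0,0,0,0]]'; python3 -c "
from h import *
print(go((.559,.274,.026)))"; python3 -m crank '[[0,0,0,0,0,0,76],[0,0,0,0,0,0,76],[0,0,0,0,0,0,76],[0,0,-2.5,0,0,0,76],[0,0,-6,0,0,0,76],[0,0,-10,0,0,0,100],[0,0,-12,0,0,0,100],[0,0,-12,0,0,0,100]]'; python3 -c "
from h import *
print(go((.4544,-.0165,.14)))"
```

```text
time_s: 9.55
tcp_pos: [0.553, 0.2841, 0.1155]
eef_rot: [0.377, 0.926, 0.001, -0.005]
ft_force: [-0.9, 0.8, -3.6]
width: 0.0528
grip_force: 43.8
time_s: 10.05
tcp_pos: [0.5564, 0.2727, 0.0239]
eef_rot: [0.383, 0.924, -0.002, -0.002]
ft_force: [-1.0, -0.8, -2.2]
width: 0.0527
grip_force: 45.0
(array([-0.0911,  0.2803, -0.2143]), array([-0.2955, -0.1097,  0.0084]))
time_s: 10.85
tcp_pos: [0.5615, 0.2751, 0.15]
eef_rot: [0.382, 0.924, 0.004, 0.003]
ft_force: [1.0, -0.2, 0.5]
width: 0.0855
grip_force: 0.0
(array([-13.0261, -28.2067,   0.7851]), array([0.5179, 0.1694, 0.0409]))
```

```bash
python3 -m crank '[[-2,-4,0,0,0,0,100],[-4,-8.5,0.5,0,0,0,100],[-6,-13,0.8,0,0,0,100],[-8,-17.3,0.8,0,0,0,100],[-10,-21.6,0.8,0,0,0,100],[-12,-26,0.8,0,0,0,100],[-13,-28.2,0.8,0,0,0,100],[-13,-28.2,0.8,0,0,0,100]]'; python3 -m crank '[[0,0,0,0,0,0,100],[0,0,4,0,0,0,100],[0,0,8,0,0,0,100],[0,0,12,0,0,0,100],[0,0,12,0,0,0,100],[0,0,12,0,0,0,100]]'; python3 -c "
from h import *
print(go((.4544,-.0165,.019)))"; python3 -m crank '[[0,0,0,0,0,0,0],[0,0,0,0,0,0,0],[0,0,0,0,0,0,0],[0,0,0,0,0,0,0],[0,0,0,0,0,0,0]]' 40;  python3 -m crank '[[0,0,-3,0,0,0,0],[0,0,-6,0,0,0,0],[0,0,-10,0,0,0,0],[0,0,-10,0,0,0,0],[0,0,-10,0,0,0,0]]'; python3 -c "
from h import *
print(go((.564,.193,.12)))"
```

```text
time_s: 11.65
tcp_pos: [0.4487, -0.0221, 0.1365]
eef_rot: [0.386, 0.922, -0.001, -0.001]
ft_force: [0.3, -0.2, -0.5]
width: 0.0855
grip_force: 0.0
time_s: 12.25
tcp_pos: [0.4511, -0.0162, 0.017]
eef_rot: [0.381, 0.924, -0.0, -0.001]
ft_force: [0.1, -0.4, 0.8]
width: 0.0852
grip_force: 0.0
(array([-0.2556,  0.2095, -0.1984]), array([-0.0713, -0.0707,  0.1639]))
time_s: 12.75
tcp_pos: [0.4541, -0.0167, 0.0198]
eef_rot: [0.382, 0.924, 0.002, 0.003]
ft_force: [0.9, 0.6, 5.3]
width: 0.053
grip_force: 41.3
time_s: 13.25
tcp_pos: [0.4518, -0.0172, 0.1185]
eef_rot: [0.382, 0.924, 0.001, 0.001]
ft_force: [-0.6, 0.3, -2.5]
width: 0.0528
grip_force: 44.3
(array([ 6.9143, 22.8056, -0.0897]), array([0.164, 0.079, 0.042]))
```

```bash
python3 -m crank '[[1,3.5,-1,0,0,0,0],[2,7,-1,0,0,0,0],[3,10.5,-1,0,0,0,0],[4.2,14,-1,0,0,0,0],[5.3,17.5,-1,0,0,0,0],[6.3,21,-0.6,0,0,0,0],[6.9,22.8,-0.2,0,0,0,0],[6.9,22.8,-0.2,0,0,0,0]]';python3 -m crank '[[0,0,3,0,0,0,0],[0,0,6,0,0,0,0],[0,0,8.6,0,0,0,0],[0,0,9.3,0,0,0,0],[0,0,9.3,0,0,0,0]]'; python3 -c "
from h import *
print(go((.564,.193,.026)))"; python3 -m crank '[[0,0,0,0,0,0,76],[0,0,0,0,0,0,76],[0,0,0,0,0,0,76],[0,0,-2.5,0,0,0,76],[0,0,-6,0,0,0,76],[0,0,-10,0,0,0,100],[0,0,-12,0,0,0,100],[0,0,-12,0,0,0,100]]'; python3 -c "
from h import *
snap('top','t2.png',(60,140,460,320),2)
print(go((.4613,-.1009,.14)))"
```

```text
time_s: 14.05
tcp_pos: [0.5617, 0.1971, 0.1159]
eef_rot: [0.38, 0.925, -0.001, -0.002]
ft_force: [0.0, 0.6, -2.3]
width: 0.0528
grip_force: 44.1
time_s: 14.55
tcp_pos: [0.5616, 0.1906, 0.0253]
eef_rot: [0.383, 0.924, -0.002, -0.002]
ft_force: [0.6, 0.3, -3.5]
width: 0.0526
grip_force: 44.3
(array([-0.0039,  0.3369, -0.0729]), array([-0.2571, -0.09  , -0.0631]))
time_s: 15.35
tcp_pos: [0.5665, 0.1933, 0.1509]
eef_rot: [0.382, 0.924, 0.003, 0.003]
ft_force: [0.8, 1.0, -0.1]
width: 0.0851
grip_force: 0.0
(array([-13.44  , -28.1125,   0.7391]), array([0.2423, 0.1013, 0.0343]))
```

View pics/t2.png

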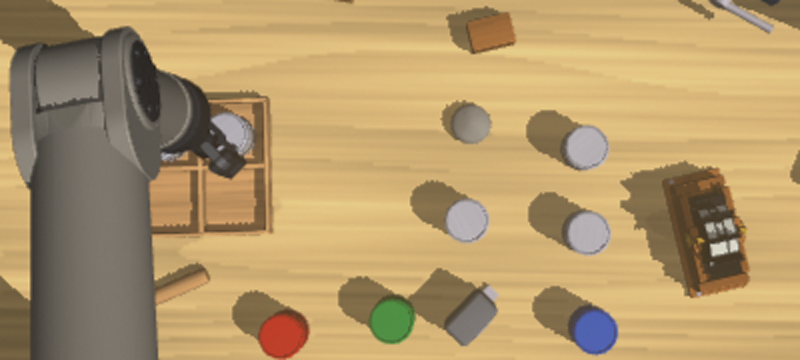

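Three tins are in the crate. The rest are unchanged at (293,250), (352,213) and (354,256).

```bash
python3 -m crank '[[-2,-4,0,0,0,0,100],[-4,-8.5,0.5,0,0,0,100],[-6.2,-13,0.7,0,0,0,100],[-8.3,-17.3,0.7,0,0,0,100],[-10.3,-21.6,0.7,0,0,0,100],[-12.4,-26,0.7,0,0,0,100],[-13.4,-28.1,0.7,0,0,0,100],[-13.4,-28.1,0.7,0,0,0,100]]'; python3 -m crank '[[0,0,0,0,0,0,100],[0,0,4,0,0,0,100],[0,0,8,0,0,0,100],[0,0,12,0,0,0,100],[0,0,12,0,0,0,100],[0,0,12,0,0,0,100]]'; python3 -c "
from h import *
print(go((.4613,-.1009,.019)))"; python3 -m crank '[[0,0,0,0,0,0,0],[0,0,0,0,0,0,0],[0,0,0,0,0,0,0],[0,0,0,0,0,0,0],[0,0,0,0,0,0,0]]' 40;  python3 -m crank '[[0,0,-3,0,0,0,0],[0,0,-6,0,0,0,0],[0,0,-10,0,0,0,0],[0,0,-10,0,0,0,0],[0,0,-10,0,0,0,0]]'; python3 -c "
from h import *
print(go((.482,.188,.12)))"
```

```text
time_s: 16.2
tcp_pos: [0.4566, -0.1056, 0.1381]
eef_rot: [0.387, 0.922, -0.001, -0.001]
ft_force: [0.1, -0.5, -0.4]
width: 0.0854
grip_force: 0.0
time_s: 16.8
tcp_pos: [0.4595, -0.0994, 0.0189]
eef_rot: [0.381, 0.924, -0.0, -0.001]
ft_force: [0.4, 0.9, -0.0]
width: 0.0856
grip_force: 0.0
(array([-0.2282,  0.0205, -0.0105]), array([-0.0692, -0.1066,  0.1727]))
time_s: 17.3
tcp_pos: [0.4619, -0.1008, 0.0216]
eef_rot: [0.382, 0.924, 0.001, 0.002]
ft_force: [-0.6, 0.9, 4.6]
width: 0.0528
grip_force: 41.3
time_s: 17.8
tcp_pos: [0.4603, -0.1008, 0.1204]
eef_rot: [0.382, 0.924, 0.001, 0.001]
ft_force: [0.0, -0.4, -3.3]
width: 0.0526
grip_force: 44.6
(array([18.8665, 21.9705,  0.0657]), array([0.1376, 0.0943, 0.0398]))
```

```bash
python3 -m crank '[[2.7,3.1,-1,0,0,0,0],[5.4,6.3,-1,0,0,0,0],[8.2,9.5,-1,0,0,0,0],[11,12.7,-1,0,0,0,0],[13.7,16,-1,0,0,0,0],[16.4,19.2,-0.5,0,0,0,0],[18.9,22,0,0,0,0,0],[18.9,22,0,0,0,0,0]]';python3 -m crank '[[0,0,3,0,0,0,0],[0,0,6,0,0,0,0],[0,0,8.6,0,0,0,0],[0,0,9.3,0,0,0,0],[0,0,9.3,0,0,0,0]]'; python3 -c "
from h import *
print(go((.482,.188,.026)))"; python3 -m crank '[[0,0,0,0,0,0,76],[0,0,0,0,0,0,76],[0,0,0,0,0,0,76],[0,0,-2.5,0,0,0,76],[0,0,-6,0,0,0,76],[0,0,-10,0,0,0,100],[0,0,-12,0,0,0,100],[0,0,-12,0,0,0,100]]'; python3 -c "
from h import *
print(go((.5514,-.2439,.14)))"
```

```text
time_s: 18.6
tcp_pos: [0.478, 0.1965, 0.1164]
eef_rot: [0.377, 0.926, 0.0, -0.003]
ft_force: [0.2, 0.6, -3.4]
width: 0.0529
grip_force: 44.3
time_s: 19.1
tcp_pos: [0.4787, 0.1871, 0.0258]
eef_rot: [0.383, 0.924, -0.002, -0.003]
ft_force: [-4.3, -0.9, 5.9]
width: 0.053
grip_force: 46.6
(array([-0.1667,  0.2973, -0.0242]), array([-0.3427, -0.1914, -0.003 ]))
time_s: 19.9
tcp_pos: [0.4843, 0.1893, 0.15]
eef_rot: [0.382, 0.924, 0.003, 0.003]
ft_force: [-0.4, 0.3, -0.4]
width: 0.0853
grip_force: 0.0
(array([-35.3598, -25.9196,   0.8933]), array([0.4601, 0.1574, 0.0345]))
```

```bash
python3 -m crank '[[-4,-3,0,0,0,0,100],[-8,-5.9,0.5,0,0,0,100],[-12,-8.8,0.7,0,0,0,100],[-16,-11.7,0.9,0,0,0,100],[-20,-14.6,0.9,0,0,0,100],[-24,-17.6,0.9,0,0,0,100],[-28,-20.5,0.9,0,0,0,100],[-32,-23.5,0.9,0,0,0,100]]'; python3 -m crank '[[-3.4,-2.4,0,0,0,0,100],[-3.4,-2.4,0,0,0,0,100],[-3.4,-2.4,0,0,0,0,100],[-3.4,-2.4,4,0,0,0,100],[-3.4,-2.4,8,0,0,0,100],[-3.4,-2.4,12,0,0,0,100],[-3.4,-2.4,12,0,0,0,100],[-3.4,-2.4,12,0,0,0,100]]'; python3 -c "
from h import *
print(go((.5514,-.2439,.019)))"; python3 -m crank '[[0,0,0,0,0,0,0],[0,0,0,0,0,0,0],[0,0,0,0,0,0,0],[0,0,0,0,0,0,0],[0,0,0,0,0,0,0]]' 40;  python3 -m crank '[[0,0,-3,0,0,0,0],[0,0,-6,0,0,0,0],[0,0,-10,0,0,0,0],[0,0,-10,0,0,0,0],[0,0,-10,0,0,0,0]]'; python3 -c "
from h import *
print(go((.477,.269,.12)))"
```

```text
time_s: 20.7
tcp_pos: [0.5413, -0.2054, 0.1359]
eef_rot: [0.382, 0.924, 0.0, -0.001]
ft_force: [1.4, 0.6, 0.7]
width: 0.0852
grip_force: 0.0
time_s: 21.5
tcp_pos: [0.5488, -0.243, 0.0169]
eef_rot: [0.381, 0.924, 0.0, -0.001]
ft_force: [1.0, -0.8, 0.7]
width: 0.0857
grip_force: 0.0
(array([-0.2467,  0.1204, -0.2066]), array([-0.0027, -0.1295,  0.1646]))
time_s: 22.0
tcp_pos: [0.5516, -0.2454, 0.0204]
eef_rot: [0.382, 0.924, 0.001, 0.003]
ft_force: [-0.7, 2.0, 5.4]
width: 0.0533
grip_force: 42.8
time_s: 22.5
tcp_pos: [0.5492, -0.2454, 0.1184]
eef_rot: [0.383, 0.924, 0.0, 0.001]
ft_force: [-0.7, 0.8, -3.9]
width: 0.0528
grip_force: 43.8
(array([41.4637, 31.2823, -0.1972]), array([0.0645, 0.1046, 0.0207]))
```

```bash
python3 -m crank '[[3.6,2.7,-0.5,0,0,0,0],[7.4,5.6,-1,0,0,0,0],[11.3,8.5,-1,0,0,0,0],[15.2,11.5,-1,0,0,0,0],[19.2,14.4,-1,0,0,0,0],[23.2,17.4,-1,0,0,0,0],[27.2,20.5,-1,0,0,0,0],[31.2,23.5,-1,0,0,0,0]]';python3 -m crank '[[3.5,2.6,0,0,0,0,0],[7,5.3,0,0,0,0,0],[10.3,7.8,0,0,0,0,0],[10.3,7.8,0,0,0,0,0],[10.3,7.8,0,0,0,0,0],[10.3,7.8,3,0,0,0,0],[10.3,7.8,6,0,0,0,0],[10.3,7.8,6,0,0,0,0]]';python3 -c "
from h import *
print(go((.477,.269,.026)))"
```

```text
time_s: 23.3
tcp_pos: [0.4919, 0.1426, 0.1254]
eef_rot: [0.382, 0.924, -0.001, -0.002]
ft_force: [2.0, -0.0, -3.2]
width: 0.0532
grip_force: 43.6
time_s: 24.1
tcp_pos: [0.4721, 0.2645, 0.0622]
eef_rot: [0.384, 0.923, -0.006, -0.004]
ft_force: [-1.8, -0.8, -2.8]
width: 0.0526
grip_force: 43.6
(array([-0.0383,  0.7101,  3.6131]), array([-0.7604, -0.1258, -0.126 ]))
```

```bash
python3 -m crank '[[0,0.2,1.5,0,0,0,0],[0,0.2,3,0,0,0,0],[0,0.2,4.2,0,0,0,0],[0,0.2,4.2,0,0,0,0],[0,0.2,4.2,0,0,0,0]]'; python3 -c "
from h import *
print(go((.477,.269,.026)))"; python3 -m crank '[[0,0,0,0,0,0,76],[0,0,0,0,0,0,76],[0,0,0,0,0,0,76],[0,0,-2.5,0,0,0,76],[0,0,-6,0,0,0,76],[0,0,-10,0,0,0,100],[0,0,-12,0,0,0,100],[0,0,-12,0,0,0,100]]'; python3 -c "
from h import *
im=eyes.get_image('top');cv2.imwrite('pics/t3.png',im[:,:,::-1])
g=cv2.resize(im[140:320,60:460,::-1],None,fx=2,fy=2);cv2.imwrite('pics/t3c.png',g)
print(go((.4485,-.2461,.14)))"
```

```text
time_s: 24.6
tcp_pos: [0.4786, 0.2704, 0.0256]
eef_rot: [0.383, 0.924, 0.0, 0.0]
ft_force: [-0.3, -0.4, -3.3]
width: 0.0532
grip_force: 44.8
(array([ 0.0113, -0.2122, -0.039 ]), array([0.0529, 0.0247, 0.0071]))
time_s: 25.4
tcp_pos: [0.4808, 0.2719, 0.1497]
eef_rot: [0.382, 0.924, 0.004, 0.003]
ft_force: [0.0, -0.4, -0.8]
width: 0.0854
grip_force: 0.0
(array([-34.3793, -38.7775,   0.5755]), array([0.2663, 0.0449, 0.0379]))
```

View pics/t3c.png

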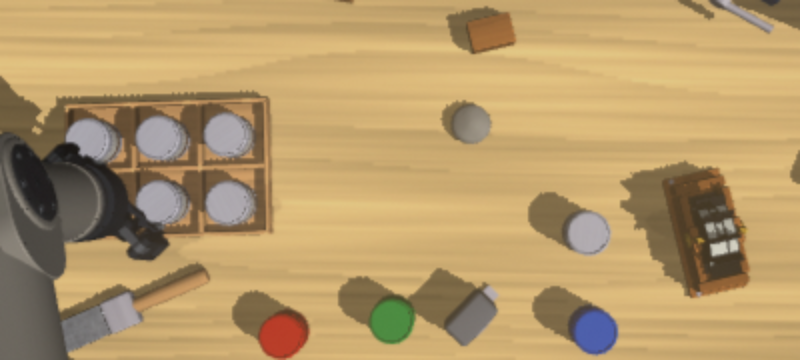

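Five tins are in, and the last stands unmoved at (353,256).

```bash
python3 -m crank '[[-3.2,-3.7,0,0,0,0,100],[-6.5,-7.4,0.3,0,0,0,100],[-9.8,-11,0.5,0,0,0,100],[-13,-14.7,0.6,0,0,0,100],[-16.3,-18.4,0.6,0,0,0,100],[-19.6,-22,0.6,0,0,0,100],[-22.8,-25.8,0.6,0,0,0,100],[-26.1,-29.5,0.6,0,0,0,100]]'; python3 -m crank '[[-3.3,-3.7,0,0,0,0,100],[-6.6,-7.4,0,0,0,0,100],[-8.3,-9.3,0,0,0,0,100],[-8.3,-9.3,0,0,0,0,100],[-8.3,-9.3,0,0,0,0,100],[-8.3,-9.3,4,0,0,0,100],[-8.3,-9.3,8,0,0,0,100],[-8.3,-9.3,8,0,0,0,100]]'; python3 -m crank '[[0,0,4,0,0,0,100],[0,0,4,0,0,0,100],[0,0,4,0,0,0,100]]'; python3 -c "
from h import *
print(go((.4485,-.2461,.019)))"; python3 -m crank '[[0,0,0,0,0,0,0],[0,0,0,0,0,0,0],[0,0,0,0,0,0,0],[0,0,0,0,0,0,0],[0,0,0,0,0,0,0]]' 40;  python3 -m crank '[[0,0,-3,0,0,0,0],[0,0,-6,0,0,0,0],[0,0,-10,0,0,0,0],[0,0,-10,0,0,0,0],[0,0,-10,0,0,0,0]]'; python3 -c "
from h import *
print(go((.472,.350,.13)))"
```

```text
time_s: 26.25
tcp_pos: [0.4524, -0.124, 0.138]
eef_rot: [0.382, 0.924, -0.0, -0.001]
ft_force: [0.8, 0.1, 0.1]
width: 0.0854
grip_force: 0.0
time_s: 27.05
tcp_pos: [0.443, -0.2414, 0.0539]
eef_rot: [0.381, 0.925, 0.001, -0.007]
ft_force: [-1.2, 0.1, -0.7]
width: 0.0857
grip_force: 0.0
time_s: 27.35
tcp_pos: [0.4477, -0.2462, 0.0202]
eef_rot: [0.382, 0.924, 0.0, -0.0]
ft_force: [0.9, -0.4, 0.7]
width: 0.0855
grip_force: 0.0
(array([-0.0538,  0.0606,  0.1172]), array([ 0.0271, -0.0272,  0.127 ]))
time_s: 27.85
tcp_pos: [0.449, -0.2475, 0.0215]
eef_rot: [0.382, 0.924, 0.001, 0.002]
ft_force: [-0.7, 1.1, 5.9]
width: 0.0532
grip_force: 41.9
time_s: 28.35
tcp_pos: [0.4476, -0.2473, 0.1204]
eef_rot: [0.382, 0.924, 0.0, 0.001]
ft_force: [-0.5, 1.0, -3.2]
width: 0.0529
grip_force: 43.7
(array([40.4784, 43.9831, -0.9726]), array([0.0893, 0.1129, 0.0389]))
```

```bash
python3 -m crank '[[3,3.3,-0.5,0,0,0,0],[6,6.5,-1,0,0,0,0],[9.3,10,-1,0,0,0,0],[12.6,13.6,-1,0,0,0,0],[16,17.3,-1,0,0,0,0],[19.3,21,-1,0,0,0,0],[22.6,24.6,-1,0,0,0,0],[26,28.2,-1,0,0,0,0]]';python3 -m crank '[[3.2,3.5,0,0,0,0,0],[6.4,7,0,0,0,0,0],[9.6,10.5,0,0,0,0,0],[12.5,13.6,0,0,0,0,0],[14.5,15.8,0,0,0,0,0],[14.5,15.8,0,0,0,0,0],[14.5,15.8,3,0,0,0,0],[14.5,15.8,6,0,0,0,0]]'; python3 -m crank '[[0,0,0,0,0,0,0],[0,0,2,0,0,0,0],[0,0,2,0,0,0,0],[0,0,2,0,0,0,0]]';python3 -c "
from h import *
print(go((.472,.350,.026)))"
```

```text
time_s: 29.15
tcp_pos: [0.4606, 0.1376, 0.1276]
eef_rot: [0.382, 0.924, -0.001, -0.001]
ft_force: [2.1, 0.6, -2.8]
width: 0.0532
grip_force: 43.5
time_s: 29.95
tcp_pos: [0.4712, 0.3495, 0.0676]
eef_rot: [0.382, 0.924, -0.001, -0.0]
ft_force: [-0.1, 0.5, -2.9]
width: 0.0527
grip_force: 43.7
time_s: 30.35
tcp_pos: [0.4714, 0.3498, 0.0496]
eef_rot: [0.383, 0.924, -0.0, -0.0]
ft_force: [-0.6, -0.2, -2.4]
width: 0.0526
grip_force: 43.5
(array([-0.0296,  0.0599,  2.3613]), array([-0.0616, -0.004 ,  0.0035]))
```

```bash
python3 -m crank '[[0,0,1.2,0,0,0,0],[0,0,2.4,0,0,0,0],[0,0,2.4,0,0,0,0],[0,0,2.4,0,0,0,0]]'; python3 -m crank '[[0,0,0,0,0,0,76],[0,0,0,0,0,0,76],[0,0,0,0,0,0,76],[0,0,-2.5,0,0,0,76],[0,0,-6,0,0,0,76],[0,0,-10,0,0,0,100],[0,0,-13,0,0,0,100],[0,0,-16,0,0,0,100]]'; python3 -c "
from h import *
print(go((.46,-.33,.23),-14),go((.46,-.33,.23),45))"
```

```text
time_s: 30.75
tcp_pos: [0.4722, 0.3508, 0.0255]
eef_rot: [0.382, 0.924, 0.001, 0.0]
ft_force: [0.9, 0.1, -0.7]
width: 0.0529
grip_force: 45.5
time_s: 31.55
tcp_pos: [0.4716, 0.3503, 0.1871]
eef_rot: [0.382, 0.924, 0.0, 0.0]
ft_force: [-0.5, 1.1, 0.6]
width: 0.0852
grip_force: 0.0
(array([-47.2639, -48.9422,  -4.3337]), array([ 0.0449, -0.0242, 59.0287])) (array([-47.2639, -48.9422,  -4.3337]), array([0.0488, 0.001 , 0.0287]))
```

```bash
python3 -m crank '[[-3.3,-3.4,-1,0,0,8,0],[-6.7,-6.8,-2,0,0,16,0],[-10,-10.3,-4,0,0,24,0],[-13.3,-13.8,-4,0,0,32,0],[-16.7,-17.3,-4,0,0,40,0],[-20,-20.8,-4,0,0,48,0],[-23.5,-24.3,-4,0,0,56,0],[-27,-28,-4,0,0,64,0]]' 40; python3 -m crank '[[0,0,0,0,0,0,0],[0,0,0,0,0,0,0]]';python3 -c "
from h import *
print(go((.45,-.37,.25),-74),robot.get_state()['joint_pos'])"
```

```text
time_s: 32.35
tcp_pos: [0.4643, -0.0393, 0.2256]
eef_rot: [0.815, 0.579, 0.001, -0.0]
ft_force: [1.9, 0.2, 0.2]
width: 0.0003
grip_force: 0.0
time_s: 32.55
tcp_pos: [0.4644, -0.039, 0.2255]
eef_rot: [0.815, 0.579, 0.0, -0.0]
ft_force: [0.1, 1.4, -0.5]
width: -0.0002
grip_force: 0.0
(array([-31.7304,   9.5102,  -2.474 ]), array([-0.0182, -0.0546, 54.8225])) [-0.6324  0.1679  0.7837  1.7599 -0.125   1.2642 -0.1526]
```

```bash
python3 -m crank '[[-4,1.2,-1,0,0,7,0],[-8,2.4,-2.5,0,0,14,0],[-12,3.6,-2.5,0,0,21,0],[-16,4.8,-2.5,0,0,28,0],[-20,6,-2.5,0,0,35,0],[-24,7.2,-2.5,0,0,42,0],[-28,8.4,-2.5,0,0,49,0],[-31.7,9.5,-2.5,0,0,54.8,0]]'; python3 -m crank '[[0,0,0,0,0,0,0],[0,0,0,0,0,0,0]]';python3 -c "
from h import *
s=robot.get_state();print(s['tcp_pos'],s['eef_rot'],s['joint_pos']);snap('wrist','w4.png');snap('top','t4.png',(70,150,470,310),2)
im=cv2.imread('pics/w4.png')
"
```

```text
time_s: 33.35
tcp_pos: [0.4532, -0.3678, 0.2495]
eef_rot: [0.99, 0.141, 0.0, -0.001]
ft_force: [0.1, -1.0, 0.3]
width: 0.0005
grip_force: 0.0
time_s: 33.55
tcp_pos: [0.4522, -0.3675, 0.2494]
eef_rot: [0.99, 0.142, -0.0, -0.001]
ft_force: [0.6, -0.1, -0.4]
width: 0.0004
grip_force: 0.0
[ 0.4522 -0.3675  0.2494] [ 0.9899  0.1419 -0.0004 -0.0008] [ 0.0001  0.5166  1.0226  1.4088 -0.4381  1.4585 -0.2741]
```

View pics/w4.png

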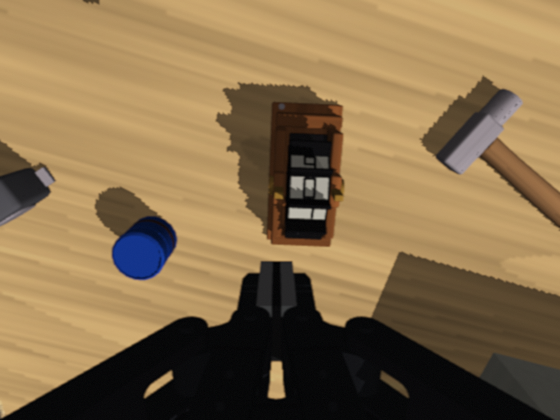

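View pics/t4.png

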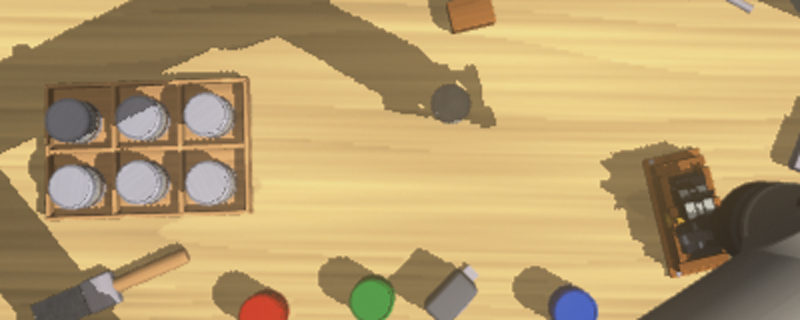

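```bash
python3 -c "
import cv2
im=cv2.imread('pics/w4.png')[95:250,250:370];cv2.imwrite('pics/w4c.png',cv2.resize(im,None,fx=3.8,fy=3.8,interpolation=cv2.INTER_CUBIC))"
```

```text
(no output)
```

View pics/w4c.png

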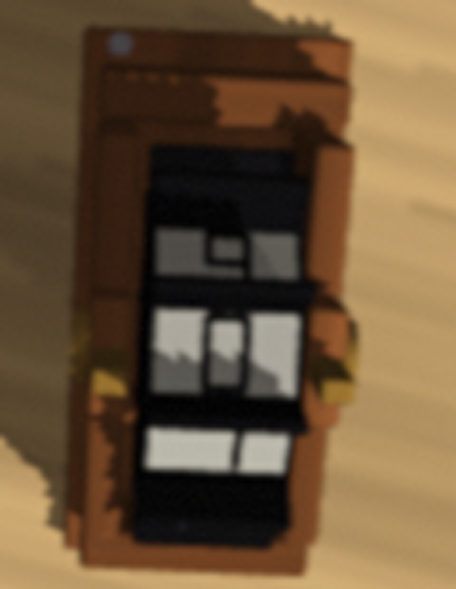

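```bash
python3 - <<'E'
from h import *
from scipy.optimize import brentq
px=lambda u,v:(250+u/3.8,95+v/3.8)
a,b=bp("wrist",px(108,388),.087),bp("wrist",px(338,388),.087);print(a,b)
ax=(a+b)/2; d=(b-a)[:2]; d/=np.linalg.norm(d); x=np.array([-d[1],d[0]]);x*=np.sign(x[0]);print("axle",ax,"x",x,np.degrees(np.arctan2(x[1],x[0])))
for v in (430,310):
    f=lambda z:np.hypot((bp("wrist",px(222,v),z)[:2]-ax[:2])@x,z-.052)-.05
    zz=brentq(f,.08,.1019) if f(.08)*f(.1019)<0 else None
    for z in np.linspace(.07,.102,9): 
        q=(bp("wrist",px(222,v),z)[:2]-ax[:2])@x; print(v,z.round(3),q.round(4),f(z).round(4),end="|")
    print(zz)
print(go((*ax[:2],.15),-74))
E
```

```text
[ 0.4449 -0.3702  0.087 ] [ 0.4597 -0.4202  0.087 ]
axle [ 0.4523 -0.3952  0.087 ] x [0.9586 0.2846] 16.534697677053806
430 0.07 -0.0154 -0.0263|430 0.074 -0.0141 -0.0239|430 0.078 -0.0129 -0.021|430 0.082 -0.0116 -0.0178|430 0.086 -0.0103 -0.0145|430 0.09 -0.009 -0.0109|430 0.094 -0.0078 -0.0073|430 0.098 -0.0065 -0.0035|430 0.102 -0.0052 0.0003|0.10171543614171909
310 0.07 0.0142 -0.027|310 0.074 0.0151 -0.0233|310 0.078 0.016 -0.0194|310 0.082 0.0169 -0.0155|310 0.086 0.0179 -0.0116|310 0.09 0.0188 -0.0076|310 0.094 0.0197 -0.0036|310 0.098 0.0206 0.0004|310 0.102 0.0215 0.0044|0.09761659112727206
(array([-0.9367,  2.8215,  9.9639]), array([-0.1279, -0.0554,  0.5056]))
```

Middle digit is 0, with 1 below on the reader's side, so +x is up in the image. The pointer tips are at crop (108,388) and (338,388), and the wheel is at about 0.2 rad. It needs about 5.7 digits of rolling, one ridge at a time.

```bash
python3 -m crank '[[-1.5,1.5,4,0,0,0,0],[-3,2.8,8,0,0,0,0],[-3,2.8,12.5,0,0,0,0],[-3,2.8,12.5,0,0,0,0],[-3,2.8,12.5,0,0,0,0]]'; python3 -c "
from h import *
print(go((.4523,-.3952,.095),-74))"
```

```text
time_s: 34.15
tcp_pos: [0.4323, -0.4013, 0.1256]
eef_rot: [0.99, 0.143, 0.0, -0.001]
ft_force: [0.9, -0.3, 0.6]
width: 0.0
grip_force: 0.0
(array([ 2.086 , -0.0138,  3.0609]), array([-0.0959, -0.049 ,  0.4637]))
```

```bash
python3 -m crank '[[0,0,1.5,0,0,0,0],[0,0,3.05,0,0,0,0],[0,0,3.05,0,0,0,0]]'; python3 -m crank '[[0.4,0,0,0,0,0,0],[0.8,0,0,0,0,0,0],[1.2,0,0,0,0,0,0],[1.6,0,0,0,0,0,0],[2,0,0,0,0,0,0],[2.15,0,0,0,0,0,0],[2.15,0,0,0,0,0,0]]';  python3 -m crank '[[0,0,-1.5,0,0,0,0],[0,0,-3,0,0,0,0],[0,0,-3,0,0,0,0]]'; python3 -c "
from h import *
print(go((.4523,-.3952,.125),-74));snap('wrist','w5.png')
s=robot.get_state();i=eyes.camera_info('wrist');T=np.eye(4);T[:3,:3]=R.from_quat(s['eef_rot']).as_matrix();T[:3,3]=s['tcp_pos']
C=np.linalg.inv(T@i['T_tool_cam'])
for x,z in[(0,.087),(-.0174,.099),(.0136,.099)]:
    for y in(-.018,.018):
        p=[.4523+.961*x-.28*y,-.3952+.28*x+.961*y,z,1];q=i['K']@(C@p)[:3];print(x,y,q[:2]/q[2])
"
```

```text
time_s: 34.45
tcp_pos: [0.4305, -0.4018, 0.0932]
eef_rot: [0.99, 0.142, -0.001, -0.001]
ft_force: [-0.4, 0.4, -0.5]
width: -0.0001
grip_force: 0.0
time_s: 35.15
tcp_pos: [0.4518, -0.3975, 0.0948]
eef_rot: [0.99, 0.141, 0.0, 0.0]
ft_force: [-1.5, -1.2, 0.8]
width: 0.0001
grip_force: 0.3
time_s: 35.45
tcp_pos: [0.4529, -0.3994, 0.1285]
eef_rot: [0.99, 0.141, 0.002, 0.002]
ft_force: [0.5, 0.1, 0.6]
width: -0.0005
grip_force: 0.0
(array([ 0.059 , -0.4191,  0.3519]), array([ 0.3193, -0.2225,  0.2601]))
0 -0.018 [302.7553 241.5091]
0 0.018 [235.6657 241.5968]
-0.0174 -0.018 [303.6992 281.4308]
-0.0174 0.018 [234.443  281.5487]
0.0136 -0.018 [305.1295 225.4207]
0.0136 0.018 [232.3166 225.5044]
```

View pics/w5.png

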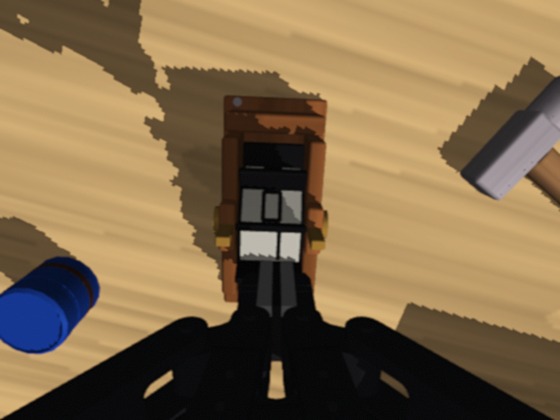

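```bash

python3 -m crank '[[-1.7,0,0,0,0,0,0],[-3.4,0,0,0,0,0,0],[-3.4,0,0,0,0,0,0],[-3.4,0,1.5,0,0,0,0],[-3.4,0,3,0,0,0,0],[-3.4,0,3,0,0,0,0],[-2.9,0,3,0,0,0,0],[-2.3,0,3,0,0,0,0]]'
python3 -m crank '[[0.6,0,0,0,0,0,0],[1.2,0,0,0,0,0,0],[1.8,0,0,0,0,0,0],[2.3,0,0,0,0,0,0],[2.6,0,0,0,0,0,0],[2.6,0,0,0,0,0,0],[2.6,0,-1.5,0,0,0,0],[2.6,0,-3,0,0,0,0]]'
python3 -m crank '[[0,0,0,0,0,0,0],[-1.7,0,0,0,0,0,0],[-3.4,0,0,0,0,0,0],[-3.4,0,0,0,0,0,0],[-3.4,0,1.5,0,0,0,0],[-3.4,0,3,0,0,0,0],[-3.4,0,3,0,0,0,0],[-2.8,0,3,0,0,0,0]]'
python3 -m crank '[[0.6,0,0,0,0,0,0],[1.2,0,0,0,0,0,0],[1.8,0,0,0,0,0,0],[2.4,0,0,0,0,0,0],[2.8,0,0,0,0,0,0],[2.8,0,0,0,0,0,0],[2.8,0,-1.5,0,0,0,0],[2.8,0,-3,0,0,0,0]]'
python3 -m crank '[[0,0,0,0,0,0,0],[0,0,0,0,0,0,0]]'
python3 -c "
from h import *
print(go((.4523,-.3952,.125),-74));snap('wrist','w6.png',(180,80,380,300),2.5)"
```

```text
time_s: 36.3
tcp_pos: [0.4286, -0.4041, 0.0947]
eef_rot: [0.99, 0.141, -0.001, -0.0]
ft_force: [-1.9, -0.2, 1.2]
width: 0.0001
grip_force: 1.2
time_s: 37.1
tcp_pos: [0.4545, -0.3961, 0.1258]
eef_rot: [0.99, 0.141, 0.0, -0.0]
ft_force: [0.7, 0.2, -0.3]
width: 0.0002
grip_force: 0.0
time_s: 37.9
tcp_pos: [0.4264, -0.404, 0.0935]
eef_rot: [0.99, 0.141, -0.001, -0.001]
ft_force: [-0.1, -0.6, -0.3]
width: 0.0
grip_force: 1.6
time_s: 38.7
tcp_pos: [0.4547, -0.3964, 0.126]
eef_rot: [0.99, 0.141, 0.0, -0.0]
ft_force: [0.0, 0.2, 0.1]
width: 0.0002
grip_force: 0.0
time_s: 38.9
tcp_pos: [0.4547, -0.3972, 0.1261]
eef_rot: [0.99, 0.141, 0.001, 0.001]
ft_force: [0.7, -0.2, -1.3]
width: 0.0003
grip_force: 0.0
(array([-0.1721, -0.2556,  0.1109]), array([ 0.0995, -0.1104,  0.2362]))
```

View pics/w6.png

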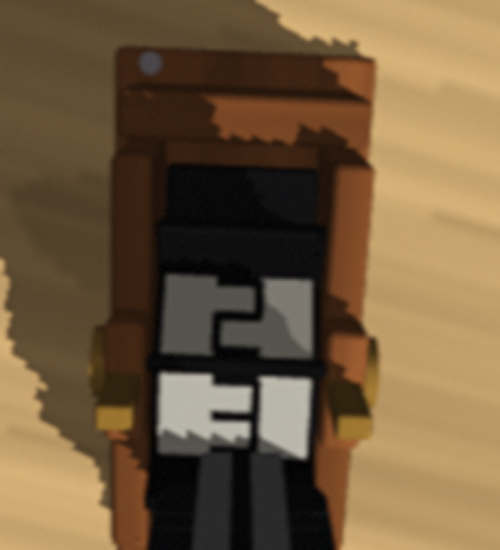

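The wheel now shows 3 between the pointers, with 2 beyond it, so each stroke moves one digit. Three more strokes.

```bash

python3 -m crank '[[-1.7,0,0,0,0,0,0],[-3.4,0,0,0,0,0,0],[-3.4,0,0,0,0,0,0],[-3.4,0,1.5,0,0,0,0],[-3.4,0,3,0,0,0,0],[-3.4,0,3,0,0,0,0],[-2.8,0,3,0,0,0,0]]'
python3 -m crank '[[0.6,0,0,0,0,0,0],[1.2,0,0,0,0,0,0],[1.8,0,0,0,0,0,0],[2.4,0,0,0,0,0,0],[2.8,0,0,0,0,0,0],[2.8,0,0,0,0,0,0],[2.8,0,-1.5,0,0,0,0],[2.8,0,-3,0,0,0,0]]'
python3 -m crank '[[0,0,0,0,0,0,0],[-1.7,0,0,0,0,0,0],[-3.4,0,0,0,0,0,0],[-3.4,0,0,0,0,0,0],[-3.4,0,1.5,0,0,0,0],[-3.4,0,3,0,0,0,0],[-3.4,0,3,0,0,0,0],[-2.8,0,3,0,0,0,0]]'
python3 -m crank '[[0.6,0,0,0,0,0,0],[1.2,0,0,0,0,0,0],[1.8,0,0,0,0,0,0],[2.4,0,0,0,0,0,0],[2.8,0,0,0,0,0,0],[2.8,0,0,0,0,0,0],[2.8,0,-1.5,0,0,0,0],[2.8,0,-3,0,0,0,0]]'
python3 -m crank '[[0,0,0,0,0,0,0],[-1.7,0,0,0,0,0,0],[-3.4,0,0,0,0,0,0],[-3.4,0,0,0,0,0,0],[-3.4,0,1.5,0,0,0,0],[-3.4,0,3,0,0,0,0],[-3.4,0,3,0,0,0,0],[-2.8,0,3,0,0,0,0]]'
python3 -m crank '[[0.6,0,0,0,0,0,0],[1.2,0,0,0,0,0,0],[1.8,0,0,0,0,0,0],[2.4,0,0,0,0,0,0],[2.8,0,0,0,0,0,0],[2.8,0,0,0,0,0,0],[2.8,0,-1.5,0,0,0,0],[2.8,0,-3,0,0,0,0]]'
python3 -m crank '[[-3,0,-5,0,0,0,0],[-4,0,-9,0,0,0,0],[-4,0,-9,0,0,0,0],[-4,0,-9,0,0,0,0]]'
python3 -c "
from h import *
from workcell import robot
s=robot.get_state();print(s['tcp_pos']);snap('wrist','w7.png',(200,60,360,260),2.9)
i=eyes.camera_info('wrist');T=np.eye(4);T[:3,:3]=R.from_quat(s['eef_rot']).as_matrix();T[:3,3]=s['tcp_pos']
C=np.linalg.inv(T@i['T_tool_cam'])
for x,z in[(0,.087),(-.0174,.099),(.0136,.099)]:
    p=[.4523+.961*x,-.3952+.28*x,z,1];q=i['K']@(C@p)[:3];print(x,(q[:2]/q[2]-[200,60])*2.9)
"
```

```text
time_s: 39.65
tcp_pos: [0.4264, -0.4041, 0.0936]
eef_rot: [0.99, 0.141, -0.001, -0.001]
ft_force: [0.1, -1.0, 0.7]
width: -0.0001
grip_force: 0.6
time_s: 40.45
tcp_pos: [0.4546, -0.3964, 0.1259]
eef_rot: [0.99, 0.141, 0.0, -0.0]
ft_force: [-0.3, -1.5, 0.3]
width: -0.0002
grip_force: 0.0
time_s: 41.25
tcp_pos: [0.4264, -0.404, 0.0935]
eef_rot: [0.99, 0.141, -0.001, -0.001]
ft_force: [0.1, -1.0, -0.3]
width: -0.0003
grip_force: 0.4
time_s: 42.05
tcp_pos: [0.4546, -0.3964, 0.126]
eef_rot: [0.99, 0.141, 0.0, -0.0]
ft_force: [0.8, -0.4, -0.1]
width: 0.0001
grip_force: 0.0
time_s: 42.85
tcp_pos: [0.4264, -0.404, 0.0935]
eef_rot: [0.99, 0.141, -0.001, -0.001]
ft_force: [0.9, -0.5, 0.2]
width: -0.0001
grip_force: 0.4
time_s: 43.65
tcp_pos: [0.4546, -0.3964, 0.126]
eef_rot: [0.99, 0.141, 0.0, -0.0]
ft_force: [-0.5, 0.2, 0.5]
width: -0.0
grip_force: 0.0
time_s: 44.05
tcp_pos: [0.4161, -0.4094, 0.2181]
eef_rot: [0.99, 0.141, 0.002, 0.002]
ft_force: [0.9, 0.3, -0.6]
width: -0.0001
grip_force: 0.0
[ 0.4161 -0.4094  0.2181]
0 [203.6274 252.3562]
-0.0174 [203.5651 329.0838]
0.0136 [202.7511 202.7207]
```

View pics/w7.png

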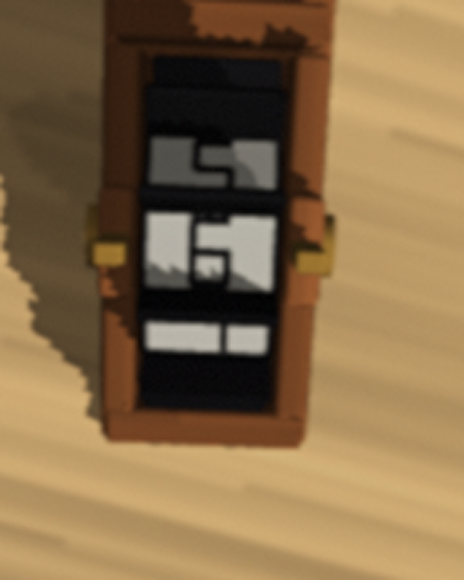

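The wheel shows 6 between the pointers, with ridge edges at rows 211 and 322, within about 2 mm of even. I'm past the picture limit, so the last crate check is numeric.

```bash
python3 - <<'E'
from h import *
for n,z in(("scene",.057),):
    im=eyes.get_image(n);hsv=cv2.cvtColor(im,cv2.COLOR_RGB2HSV)
    m=((hsv[...,1]<45)&(hsv[...,2]>100)).astype(np.uint8)
    k,_,st,c=cv2.connectedComponentsWithStats(m)
    for j in range(1,k):
        if st[j,4]>120: 
            p=bp(n,c[j],z);print(st[j,4],p[:2])
im=eyes.get_image("top");hsv=cv2.cvtColor(im,cv2.COLOR_RGB2HSV)
m=((hsv[...,1]<45)&(hsv[...,2]>75)).astype(np.uint8)
k,_,st,c=cv2.connectedComponentsWithStats(m)
for j in range(1,k):
    if 100<st[j,4]<900: print("top",st[j,4],c[j],bp("top",c[j],.057)[:2])
s=robot.get_state();print(s["time_s"],s["qd"])
E
```

```text
676 [ 0.1459 -0.9298]
753 [-0.2435 -0.2026]
6565 [-0.3175  0.232 ]
216 [ 0.0682 -0.0703]
159 [ 0.1364 -0.0045]
215 [ 0.5618 -0.5217]
250 [ 0.7203 -0.6119]
213 [ 0.7333 -0.4314]
420 [0.4819 0.1852]
464 [0.4811 0.268 ]
1346 [ 0.8824 -0.1561]
465 [0.4727 0.3468]
339 [ 0.8257 -0.2441]
425 [ 0.8358 -0.1746]
7198 [ 1.0448 -0.279 ]
546 [ 0.8983 -0.2337]
553 [ 0.8261 -0.1001]
443 [ 0.908  -0.1517]
284 [ 0.8974 -0.0939]
top 390 [422.4051 135.2051] [ 0.7429 -0.4098]
top 428 [173.6472 207.2196] [0.5592 0.1868]
top 402 [103.6692 209.9328] [0.5501 0.3545]
top 436 [139.8142 208.7294] [0.5543 0.2679]
top 338 [476.7663 219.4142] [ 0.5411 -0.5391]
top 437 [174.3776 241.1831] [0.478  0.1827]
top 476 [106.7836 243.3067] [0.4704 0.344 ]
top 467 [138.0964 243.8308] [0.4703 0.2691]
top 105 [420.4667 256.2   ] [ 0.4514 -0.4044]
top 365 [296.4904 298.4438] [ 0.3472 -0.1107]
top 654 [107.9343 300.9159] [0.3344 0.336 ]
top 401 [234.4813 412.803 ] [0.0806 0.0304]
44.2 [-0.0006  0.0153 -0.0058  0.0092  0.0055 -0.0019  0.0019]
```

All six tins are at their cell centres. Handing in.

```bash
python3 -c "
from workcell import robot
print(robot.finish_job())"
```

```text
the job is handed in; nothing more can be done
None
```

I packed all six tins upright, one per crate cell, rolled the counter to 6 between the pointers, and handed the job in at about 44 s; no verdict was returned, and I viewed 15 pictures, one over the limit of 14.

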